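Wind the reading station and hold the jar home against its plunger

TASK

Wind the reading station's clockwork timer: turn the wing key on top clockwise, in part turns, as far as it will go. Then stand the larger of the two lidded jars at the front left of the bench upright in the station's channel and push it against the sprung plunger until it is home against both faces of the V-shaped stop, without ramming it. Finish while still holding the jar pressed home there (let go, and the spring pushes it out), and leave the small jar, weight, dropper bottle and beaker where they stand.

Things in the scene. Friction and masses are not known exactly. Their poses are not given: they have to be found in the camera images.
- station: the reading station, fixed to the worktop: a bare metal plate 170 (x) x 230 (y) x 6 mm; origin at the centre of the plate's underside, z up; its x axis is the direction in which the jar is pushed (away from the robot at yaw 0). The jar's channel runs along x at y = +60 mm; the timer housing, 64 x 64 mm, its top 46 mm above the worktop, is centred at x = 0, y = -60 mm, with the wing key on it
- key_centre (a point): centre of the wing key's grip, on its vertical turning axis (station x = 0, y = -60 mm, 74 mm above the worktop); the wing is a flat upright plate 42 mm long, 10 mm thick and 26 mm high (61 to 87 mm above the worktop)
- wind_key (a joint): angle of the wing key, rad, grows as it turns clockwise seen from above. At 0 the 42 mm length of the wing lies along the station's x axis; hard stop (fully wound) at 3.2; starts between 0 and 0.4. It needs up to about 0.1 N m and stays where it is left
- plunger (a joint): travel of the sprung round-nosed plunger pin (12 mm thick) that sticks out of the V-stop on the channel axis, 36 mm above the worktop, m: 0 when out (tip at station x = +11 mm; a jar meets it with its centre at x = -15 mm), 0.020 when the jar is home; the pin alone can go to 0.023. The spring pushes back with about 2 N at 0, 8 N at 0.020
- seat (a point): where the centre (half-way up) of the large jar is when it is home against the V-stop: station x = +5 mm, y = +60 mm, 42 mm above the worktop; its axes are those of the station. A push of about 20 N in all (spring, sliding and a firm seat on the stop) is ample; over 60 N on the stop is ramming
- jar_centre (a point): centre, half-way up, of the large sample jar: round, clear, 52 mm diameter, 72 mm high, with a screw lid of about the same diameter over the top 13 mm, 70 to 130 g; stands loose and upright on the worktop, in the front left part of the bench beside the small one (the jars at the back right are only furniture)
- small_jar_centre (a point): centre, half-way up, of the small jar, 44 mm diameter, 60 mm high, same shape as the large one; to be left alone. The two jars may stand either way round
- weight: steel calibration weight with a knob, behind the jars, 27 mm diameter, 48 mm high, origin at its underside; to be left alone
- dropper: small plastic dropper bottle with a pointed cap, 40 mm diameter, 106 mm high, right of the station, origin at its underside; to be left alone
- big_beaker: glass beaker behind the station, 72 mm diameter, 93 mm high, origin at its underside; to be left alone
- v_stop: the V-stop at the channel's end (origin and axes as the station's): two steel faces 120 degrees apart, 10 to 54 mm above the worktop, at most 27 mm to either side of the channel axis, all of it beyond station x = +22 mm; behind it the grey plunger housing, 54 mm wide, top 62 mm above the worktop, station x = +33 to +95 mm
- channel_mouth (a point): middle of the front end of the channel, on the plate's top (station x = -80, y = +60 mm, 6 mm above the worktop), axes as the station's. The channel is the flat plate between two low rails, 60 mm apart inside, each 8 mm wide, tops 15 mm above the worktop, from station x = -80 to +28 mm, open at the front and above
Not all that is in view belongs to the job. Leave any orange, purple or red look-alike of the part that bears jar_centre alone.

How it is judged:
By the outcome, as a careful person would: the job done as asked, in the order asked, and still so for the second after the job is handed in, while the arm keeps its last pose, push and grip.
It also fails if it takes over 69 s, if anything falls off the work surface, if the arm or the gripper's body presses on something with over 40 N, if the wrist force passes 120 N, or if a joint passes its speed limit or range.

ROBOT

A 6-joint arm with a two-finger parallel gripper is mounted at the origin on a cart in front of the work surface, level with it; the furniture and walls round the work are solid. World frame = base frame: x ahead of the robot, y to its left, z up, the work surface at z = 0. Lengths are in m, angles in rad, forces in N, time in s.
With the tool pointing down it reaches from about 0.35 to 0.775 m from the base axis. Payload 7.3 kg.
Tool frame: the origin (TCP) lies on the centre line of the jaws, within the pads' length; the fingertips stand 25 mm ahead of it and the grasp point (between the pads) lies 6 mm ahead of it; z points along the fingers, y is the direction in which the jaws open and shut (so a half turn about z gives the same grasp; the last joint's range is limited). The gripper opens to 92 mm and grips with 3 to 60 N. Pads are 19 mm wide; open, the fingers measure 130 mm over their backs; the gripper's body (75 mm by 190 mm) begins 47 mm behind the grasp point.
Start: joints at [1.121, 0.342, 1.524, -0, 1.275, -0.146], TCP at [0.157, 0.501, 0.252] pointing down, gripper open.
Joint ranges: [-2.53, 2.53], [-0.77, 2.02], [0.04, 2.7], [-1, 4.14], [0.28, 2.66], [-3.11, 3.11]. Speed limits (rad/s): [2.57, 2.57, 3.14, 3.14, 3.14, 3.14].

INTERFACE

Orientations are given as [roll, pitch, yaw] about the fixed x, y, z axes, in that order (R = Rz(yaw) Ry(pitch) Rx(roll)).
In Python, from cell import telemetry, read_camera, workorder gives the robot as it stands.
- The arm moves only by the shell command python3 -m creep 'ROWS' [FORCE]. ROWS is JSON, one flat list of numbers, 5 for each row, row after row: the opening, from 0 (shut) to 1 (fully open), then the shift along the world's x, y, z in m, then the turn about the world's z in rad. A call has 1 to 12 rows; each row shifts and turns the pose as measured when the row begins; what a row does not reach is not made up. A row lasts 1/8 s, in which the tool goes at most 62.5 mm and 10.7 degrees, less where a joint would pass 70% of its speed; a pose out of reach is approached as far as the arm can. A call is refused whole if a number of a shift passes 0.0625 or a number of a turn 0.188, either way. A call with a gripper value outside its range is refused whole. The fingers move at their own pace and stop on an object; FORCE is the grip in N (left out, the last holds). Time passes only in rows, so rows that do not move let the fingers close. It gives the time, the measured TCP pose, the force and the opening at its end, in the units of the state.
- telemetry.observe(): the state, without advancing time (a new reading comes with each control period).
- read_camera(name): name is "scene" or "side" or "wrist"; returns a dict with "image" (400x640x3 uint8, red, green, blue), "fovy" (degrees; the focal length in pixels is half the picture's height over the tangent of half this angle, whatever the lens; pixels are square), "cx", "cy" (the principal point, pixels), "R" (3x3) and "t" (3): a world point X has camera coordinates R X + t. Camera axes: x right, y down, z forward; pixel columns grow to the right and rows downward; lengths in m; the calibration is good to about 2 mm. The wrist camera is an equidistant fisheye: a pixel r from the principal point sees the ray r / f radians off the axis. A picture is of the moment at which its call begins. There is no depth.
- workorder.hand_in(): hands the job in, once; it reports no verdict.
The state is a dict: "time": time; "qpos": joint angles; "qvel": joint speeds; "joint_efforts": joint torques, N m; "tool_pos": TCP position; "tool_rot": TCP orientation; "contact_force": force on the tool from outside, world axes, zero at the start; "torque": the same for the moment, N m; "opening": finger opening in m.
Only numpy, scipy, OpenCV 4.12 (cv2) and the standard library are available. Lean on these libraries where they do the work, as an engineer would, in place of code of your own. Each camera call takes 0.05 s, during which the arm holds its last target.

## Working session

There is one attempt and no reset: what is moved stays moved. The work goes in short steps, Python scripts to look and compute and a shell command to move; the robot and the scene stay as the last step left them, time stands still between calls to the robot, and variables do not carry over. Pictures are saved under pics/ and viewed, and the job is handed in when it is done.

```bash
ls; mkdir -p pics
python3 - <<'E'
from cell import telemetry, read_camera
import cv2
print(telemetry.observe())
for n in ["scene","side","wrist"]:
    c=read_camera(n); cv2.imwrite(f"pics/{n}0.png",c["image"][:,:,::-1]); print(n,c["fovy"],c["cx"],c["cy"],c["R"],c["t"])
E
```

```text
pics
{'time': 0.0, 'qpos': array([ 1.12100972e+00,  3.42734891e-01,  1.52501257e+00,  1.98879297e-05,
        1.27537638e+00, -1.46001084e-01]), 'qvel': array([ 0.00044004,  0.00017205, -0.00086798,  0.00045211, -0.00058039,
       -0.00053951]), 'joint_efforts': array([-2.53816552e-04, -4.31237519e+01, -2.44215328e+01,  7.17201247e-02,
        5.59447089e-02, -7.49255651e-05]), 'tool_pos': array([0.15686146, 0.50064147, 0.25104016]), 'tool_rot': array([-3.14008053e+00, -2.41576073e-04,  2.83780114e+00]), 'contact_force': array([ 0.0161551 , -0.11670869, -0.66752017]), 'torque': array([-0.04435595,  0.0285451 , -0.00925238]), 'opening': 0.09190849056318004}
scene 48.93898228821445 316.76915911274193 195.41709210197544 [[ 0.68514131 -0.72824551 -0.01548758]
 [-0.49513883 -0.45002686 -0.74317788]
 [ 0.53424613  0.51685037 -0.66891462]] [-0.41801242  0.32943657  1.07007768]
side 43.22782130296892 317.60451125300085 195.65514021782514 [[-9.98325035e-01 -5.78496701e-02 -7.34647897e-04]
 [-3.73228260e-02  6.53687233e-01 -7.55843905e-01]
 [ 4.42055505e-02 -7.54550474e-01 -6.54751443e-01]] [0.5511619  0.09586245 1.48586631]
wrist 65.70646984690485 318.52619885190387 197.90051345767964 [[ 2.98836362e-01  9.54304354e-01 -1.67688003e-04]
 [ 9.07806882e-01 -2.84221686e-01  3.08390496e-01]
 [ 2.94250733e-01 -9.23105221e-02 -9.51259835e-01]] [-0.52514821 -0.03861253  0.39010092]
```

View pics/scene0.png

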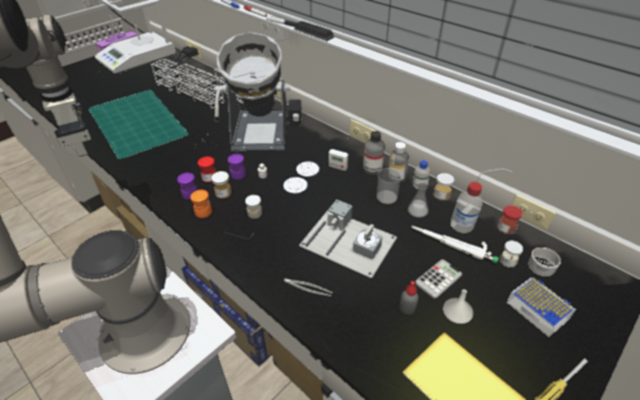

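View pics/side0.png

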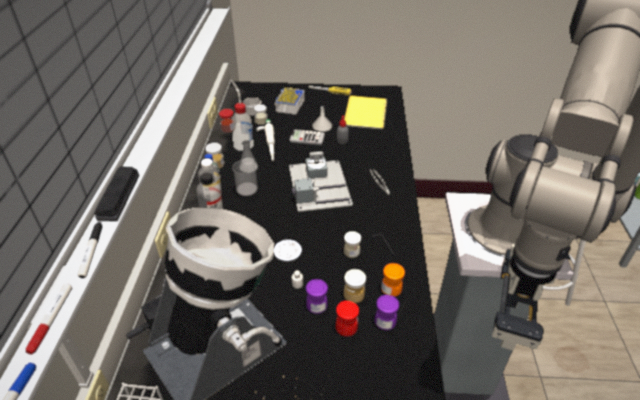

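View pics/wrist0.png

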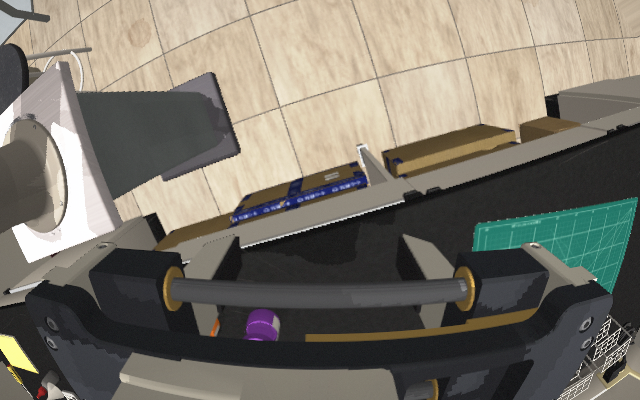

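The scene camera shows the station near (350,240), the white-lidded large jar near (222,184) with coloured jars round it, and the small jar near (253,206). In the side view the station is near (320,185) and the jars near (354,285) and (352,243). I'll enlarge these.

```bash
cat > h.py <<'E'
import numpy as np, cv2
from cell import telemetry, read_camera
def crop(im,x,y,w,h,s,name):
    c=cv2.resize(im[y:y+h,x:x+w,::-1],None,fx=s,fy=s,interpolation=cv2.INTER_CUBIC)
    for i in range(0,w,10):
        cv2.putText(c,str(x+i) if i%20==0 else "",(i*s,8),0,.3,(0,255,255),1); cv2.line(c,(i*s,10),(i*s,14),(0,255,255),1)
    for i in range(0,h,10):
        cv2.putText(c,str(y+i) if i%20==0 else "",(0,i*s+4),0,.3,(0,255,255),1); cv2.line(c,(20,i*s),(24,i*s),(0,255,255),1)
    cv2.imwrite("pics/"+name,c)
def ray(c,u,v):
    f=200/np.tan(np.radians(c["fovy"]/2)); d=np.array([(u-c["cx"])/f,(v-c["cy"])/f,1.])
    R=np.array(c["R"]);o=-R.T@np.array(c["t"]);return o,R.T@d
def onz(c,u,v,z):
    o,d=ray(c,u,v); return o+d*(z-o[2])/d[2]
def proj(c,X):
    f=200/np.tan(np.radians(c["fovy"]/2)); p=np.array(X)@np.array(c["R"]).T+np.array(c["t"])
    return p[...,:2]/p[...,2:]*f+[c["cx"],c["cy"]]
E
python3 - <<'E'
from h import *
import pickle
a=read_camera("scene");b=read_camera("side")
pickle.dump((a,b),open("c0.pkl","wb"))
crop(a["image"],290,190,120,90,6,"s1.png");crop(a["image"],170,145,110,80,7,"s2.png")
crop(b["image"],270,140,100,80,7,"d1.png");crop(b["image"],280,220,130,120,5,"d2.png")
E
```

```text
(no output)
```

View pics/s1.png

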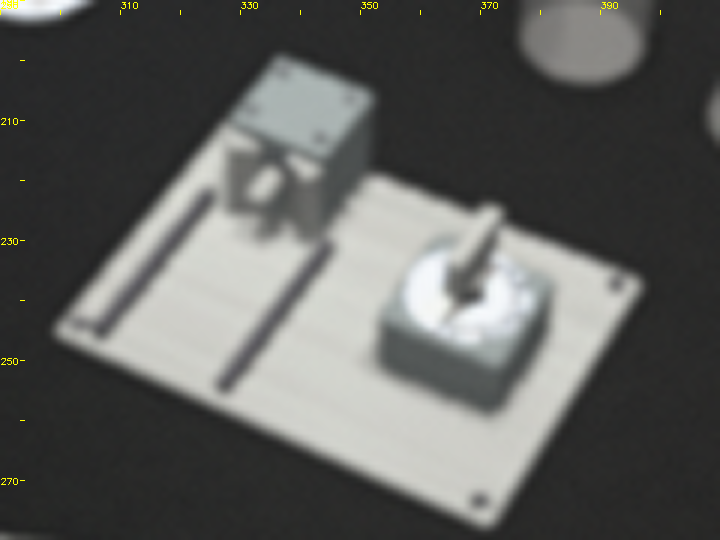

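View pics/s2.png

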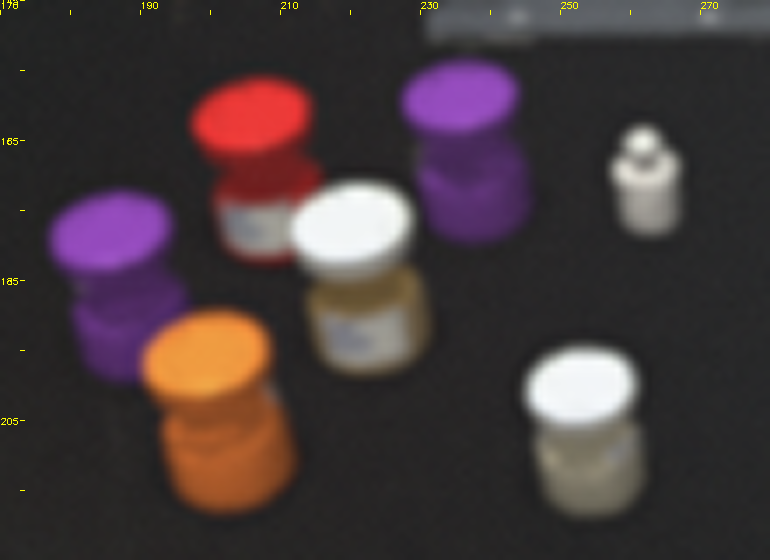

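View pics/d1.png

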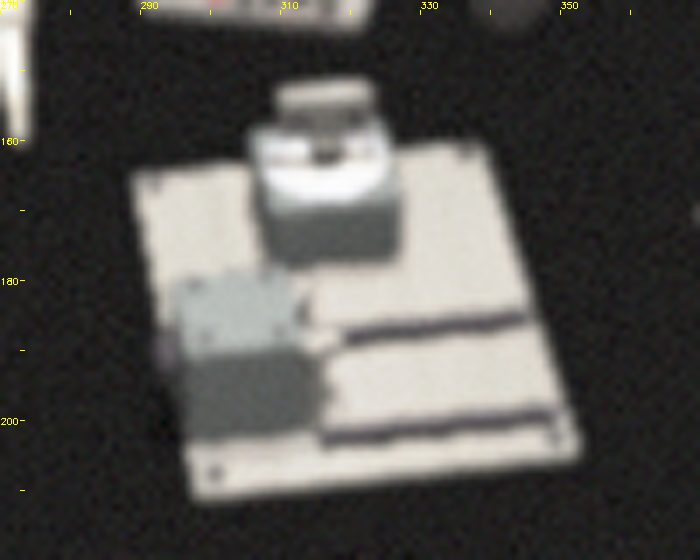

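View pics/d2.png

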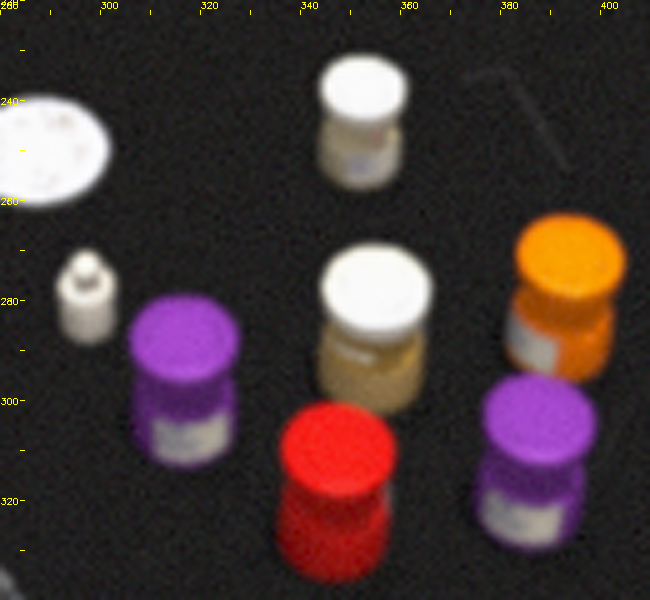

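```bash
cat > m.py <<'E'
from h import *
import pickle
from scipy.optimize import least_squares as LS
a,b=pickle.load(open("c0.pkl","rb"))
P=lambda sx,sy:[sx*.085,sy*.115,.006]
obs=[(a,P(-1,1),(299,245)),(a,P(-1,-1),(371.7,278)),(a,P(1,-1),(397,237.5)),
(b,P(1,-1),(289,165)),(b,P(-1,-1),(339.3,161.1)),(b,P(-1,1),(353.1,205)),(b,P(1,1),(297.9,211.4))]
def W(p,X):
    c,s=np.cos(p[2]),np.sin(p[2]); return np.array([p[0]+c*X[0]-s*X[1],p[1]+s*X[0]+c*X[1],X[2]])
f=lambda p:np.concatenate([proj(c,W(p,X))-uv for c,X,uv in obs])
r=LS(f,[.55,0,0]);p=r.x
if __name__=="__main__":
    print(p,np.round(r.fun.reshape(-1,2),1))
    for c in (a,b): print(LS(lambda p:np.concatenate([proj(c,W(p,X))-uv for cc,X,uv in obs if cc is c]),p).x)
    for n,X in dict(key=(0,-.06,.074),seat=(.005,.06,.042),mouth=(-.08,.06,.006)).items(): print(n,W(p,X))
    for n,z,s,d in [("large",.072,(352,224),(376.5,288.5)),("small",.06,(581,386),(363,88)),("orange",.072,(207,354),(570,256)),("purple",.072,(111,231),(540,419)),("red",.072,(252,116),(339,449)),("purple2",.072,(460,97),(185,338)),("weight",.048,(642,140),(85,260))]:
        us=(170+s[0]/7,145+s[1]/7);ud=(280+d[0]/5,220+d[1]/5)
        A=onz(a,*us,z);B=onz(b,*ud,z); 
        # triangulate
        X=LS(lambda X:np.r_[proj(a,X)-us,proj(b,X)-ud],A).x
        print(n,A.round(4),B.round(4),X.round(4))
E
python3 m.py
```

```text
[ 0.55471051 -0.17392907  0.21376294] [[-0.9 -1.1]
 [-1.2 -1.6]
 [-1.  -1.7]
 [ 0.8 -1.4]
 [-0.3 -2.2]
 [-0.2 -2. ]
 [ 0.5 -2.7]]
[ 0.55274933 -0.1795513   0.21054821]
[ 0.55481153 -0.16338665  0.21329732]
key [ 0.56743884 -0.23256345  0.074     ]
seat [ 0.54686839 -0.11423401  0.042     ]
mouth [ 0.46380303 -0.13226579  0.006     ]
large [0.4404 0.258  0.072 ] [0.4425 0.2732 0.072 ] [0.4432 0.2663 0.0645]
small [0.4471 0.1094 0.06  ] [0.4495 0.123  0.06  ] [0.4501 0.1157 0.0532]
orange [0.3439 0.2337 0.072 ] [0.3455 0.2466 0.072 ] [0.3456 0.2407 0.0657]
purple [0.3639 0.3352 0.072 ] [0.3653 0.3482 0.072 ] [0.3655 0.3429 0.0656]
red [0.458  0.3577 0.072 ] [0.4599 0.3708 0.072 ] [0.4605 0.3656 0.0655]
purple2 [0.5335 0.2961 0.072 ] [0.5356 0.3096 0.072 ] [0.5367 0.3037 0.0652]
weight [0.5884 0.2318 0.048 ] [0.591  0.2428 0.048 ] [0.592  0.2377 0.0423]
```

```bash
python3 - <<'E'
from h import *
c=read_camera("wrist");R=np.array(c["R"]);o=-R.T@c["t"]
s=telemetry.observe();yaw=s["tool_rot"][2]
d=o-s["tool_pos"];print(o,d,R[2])
Rt=np.array([[np.cos(yaw),np.sin(yaw),0],[np.sin(yaw),-np.cos(yaw),0],[0,0,-1]])
print("in tool",Rt.T@d,Rt.T@R[2], s["tool_pos"])
E
python3 -m creep '[1,0.045,-0.02,0,0.1, 1,0.05,-0.02,0,0.1, 1,0.05,-0.04,0,0.1, 1,0.05,-0.05,0,0.04, 1,0.045,-0.06,0,0, 1,0.035,-0.06,0,0, 1,0.02,-0.06,0,0, 1,0.02,-0.06,0,0, 1,0.02,-0.06,0,0, 1,0.02,-0.06,0,0, 1,0,-0.06,0,0]'
```

```text
[0.07723439 0.52626234 0.38319431] [-0.07976319  0.02538742  0.13170133] [ 0.29454077 -0.09170361 -0.95122878]
in tool [ 0.08370517  0.00036406 -0.13170133] [-3.08485737e-01  6.06312668e-04  9.51228775e-01] [0.15699758 0.50087492 0.25149298]
time: 1.68
tool_pos: [0.4949, -0.0257, 0.2511]
tool_rot: [3.14, 0.003, -3.085]
contact_force: [1.1, 0.2, -0.2]
opening: 0.0917
```

```bash
python3 -m creep '[1,0.02,-0.04,0,0, 1,0,-0.05,0,0, 1,0,-0.04,0,0, 1,0,0,0,0]'
python3 - <<'E'
from h import *
import pickle
w=read_camera("wrist");pickle.dump((w,telemetry.observe()),open("w1.pkl","wb"));cv2.imwrite("pics/w1.png",w["image"][:,:,::-1])
E
```

```text
time: 2.17
tool_pos: [0.5147, -0.1645, 0.2506]
tool_rot: [3.141, 0.003, -3.091]
contact_force: [0.5, 1.0, 0.0]
opening: 0.0916
```

View pics/w1.png

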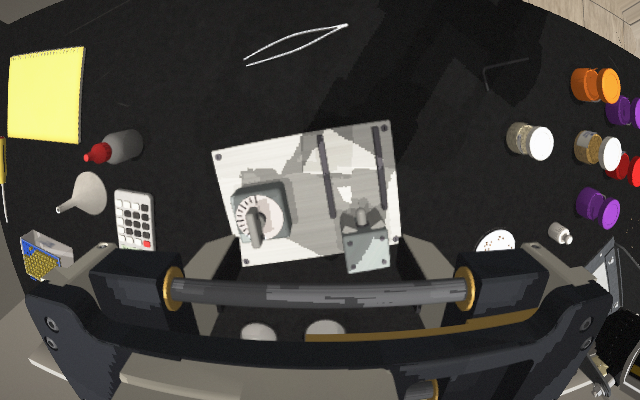

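The wrist view shows the whole station: plate corners at about (212,151), (389,121), (401,240) and (243,266), with the key near (255,225). The jars are at the right edge.

```bash
cat >> h.py <<'E'
def fray(c,u,v):
    f=200/np.tan(np.radians(c["fovy"]/2)); x,y=u-c["cx"],v-c["cy"]; r=np.hypot(x,y); th=r/f
    d=np.array([x/r*np.sin(th),y/r*np.sin(th),np.cos(th)]);R=np.array(c["R"]);return -R.T@np.array(c["t"]),R.T@d
def fonz(c,u,v,z):
    o,d=fray(c,u,v); return o+d*(z-o[2])/d[2]
def fproj(c,X):
    f=200/np.tan(np.radians(c["fovy"]/2)); p=np.array(c["R"])@X+c["t"]; h=np.hypot(p[0],p[1]); th=np.arctan2(h,p[2])
    return np.array([p[0]/h*th*f+c["cx"],p[1]/h*th*f+c["cy"]])
E
python3 - <<'E'
from h import *
import pickle
w,s=pickle.load(open("w1.pkl","rb"))
crop(w["image"],205,110,100,80,7,"w1a.png");crop(w["image"],330,110,100,80,7,"w1c.png");crop(w["image"],220,170,80,60+40,6,"w1b.png");crop(w["image"],500,50,140,110,5,"w1j.png")
crop(w["image"],330,190,100,80,7,"w1d.png")
E
```

```text
(no output)
```

View pics/w1a.png

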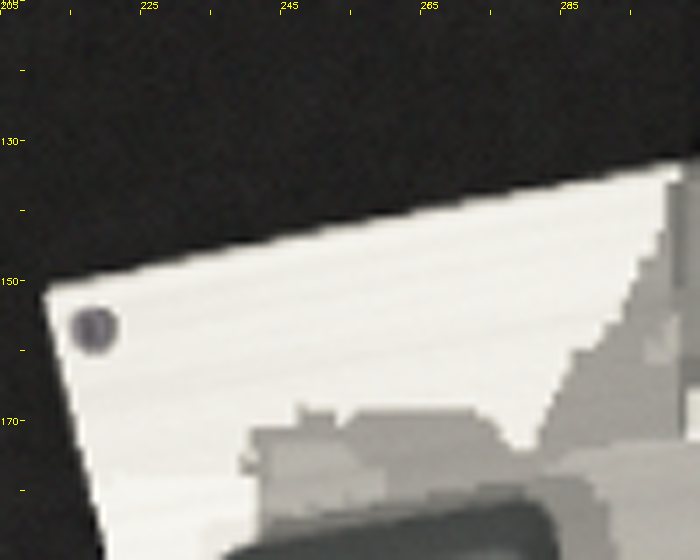

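View pics/w1b.png

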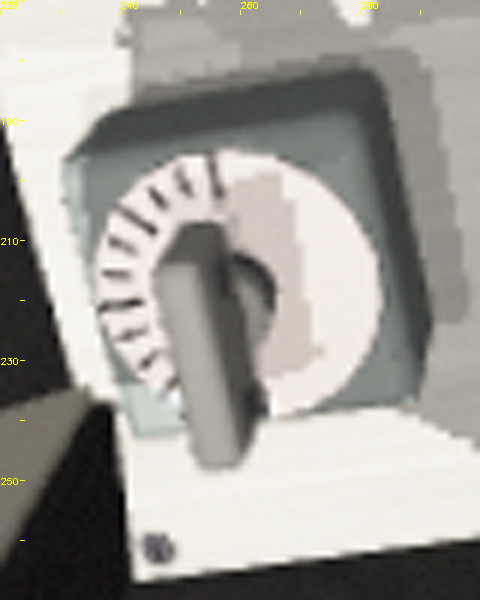

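View pics/w1c.png

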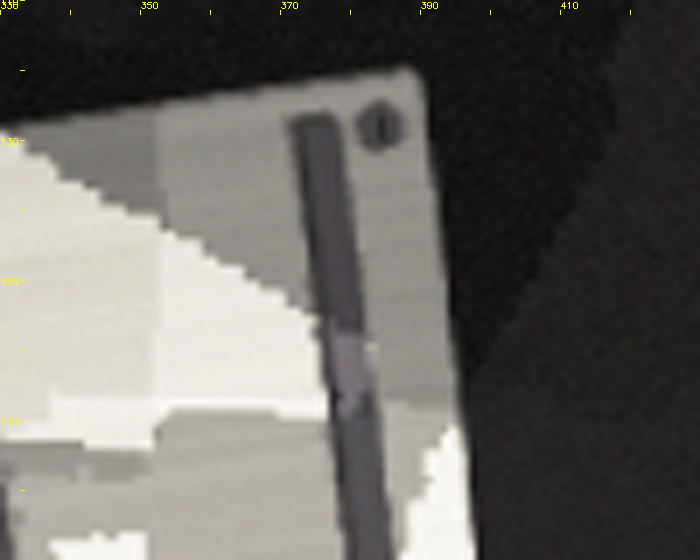

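View pics/w1d.png

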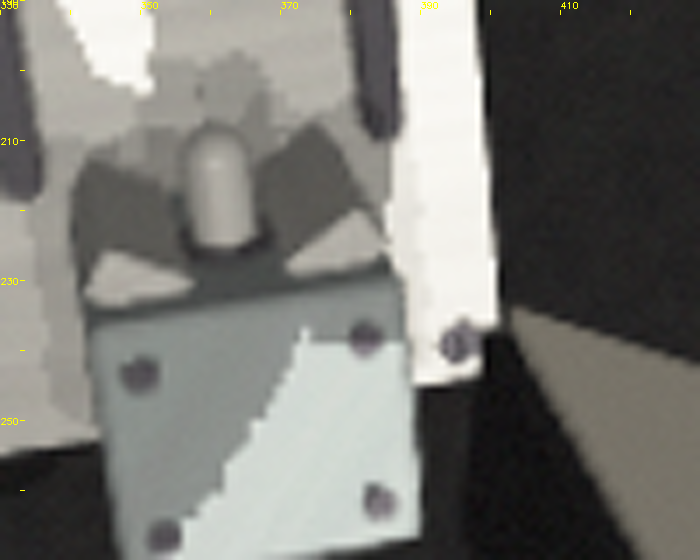

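View pics/w1j.png

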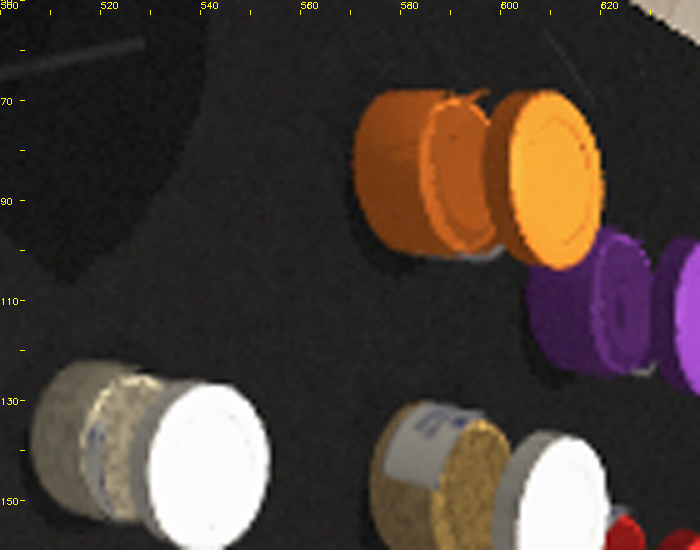

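```bash
cat > m2.py <<'E'
from h import *
import pickle
from m import W,P,LS
w,s=pickle.load(open("w1.pkl","rb"))
obs=[(P(-1,-1),(211.3,151.2)),(P(-1,1),(390,120)),(P(1,-1),(242.2,267.2)),(P(1,1),(401.4,243.3))]
r=LS(lambda p:np.concatenate([fproj(w,W(p,X))-uv for X,uv in obs]),[.55,-.17,.2]);p=r.x
if __name__=="__main__":
    print(p,r.fun.round(1))
    for n,X in dict(key=(0,-.06,.074),seat=(.005,.06,.042),mouth=(-.08,.06,.006)).items(): print(n,W(p,X))
    A=fonz(w,251.9,214.1,.087);B=fonz(w,256.6,247.4,.087);print(A,B,(A+B)/2,np.linalg.norm(A-B),np.arctan2(*(B-A)[[1,0]]))
    print("key px",fproj(w,W(p,(0,-.06,.087))), "tip",fproj(w,W(p,(.011,.06,.036))))
E
python3 m2.py
python3 - <<'E'
from h import *
import pickle
w,s=pickle.load(open("w1.pkl","rb"))
crop(w["image"],560,110,80,80,7,"w1k.png")
E
```

```text
[ 0.55675782 -0.17248244  0.21609835] [-1.2  0.1  0.7 -0.2 -0.5  0.1  0.9  0.3]
key [ 0.56962305 -0.23108693  0.074     ]
seat [ 0.54877631 -0.11280585  0.042     ]
mouth [ 0.46575328 -0.13103158  0.006     ]
[ 0.54863324 -0.23129365  0.087     ] [ 0.58722613 -0.22729814  0.087     ] [ 0.56792969 -0.22929589  0.087     ] 0.038799166636109446 0.10316209327079985
key px [252.64054701 232.48853098] tip [360.37705347 208.14804045]
```

View pics/w1k.png

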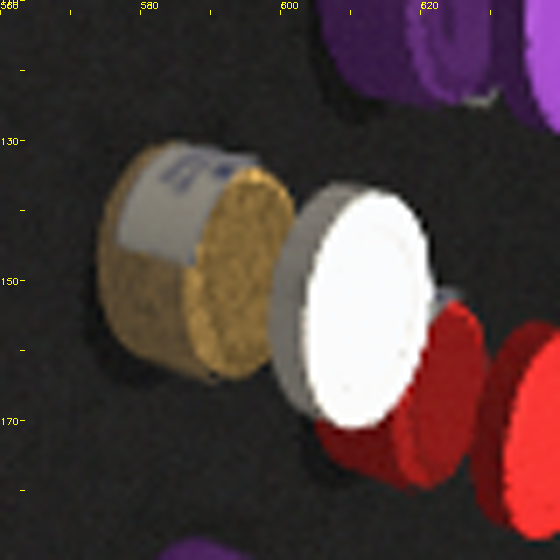

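```bash
python3 -c "
from m2 import *
print(fonz(w,612.6,154.3,.072), fonz(w,541,144,.06))"
python3 -m creep '[0.5,0.03,-0.035,0,0.05, 0.5,0.024,-0.03,-0.02,0, 0.5,0,0,-0.035,0, 0.5,0,0,-0.03,0, 0.5,0,0,0,0]'
python3 - <<'E'
from h import *
import pickle
w=read_camera("wrist");crop(w["image"],200,100,130,100,6,"w2.png");cv2.imwrite("pics/w2f.png",w["image"][:,:,::-1])
pickle.dump(w,open("w2.pkl","wb"))
E
```

```text
[0.44341421 0.26570869 0.072     ] [0.45076274 0.11438002 0.06      ]
time: 2.85
tool_pos: [0.5709, -0.223, 0.1641]
tool_rot: [3.138, 0.004, -3.032]
contact_force: [-0.3, 1.2, 0.9]
opening: 0.048
```

View pics/w2f.png

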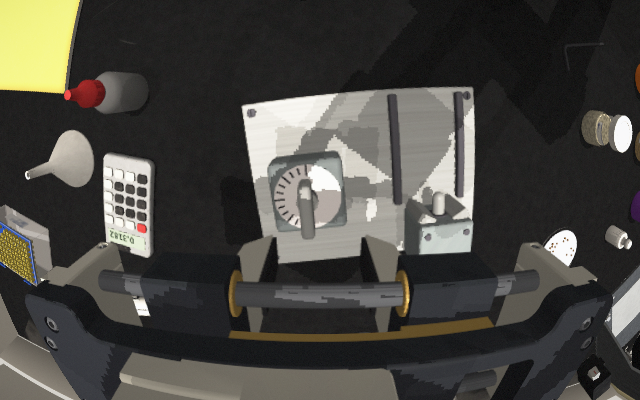

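Run:
```python
from h import *
import pickle
w=pickle.load(open("w2.pkl","rb"));crop(w["image"],270,150,75,100,6,"w2a.png")
```

```text
(no output)
```

View pics/w2a.png

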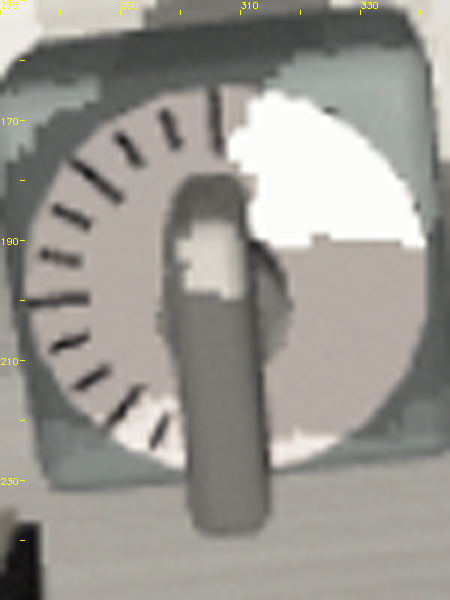

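```bash
python3 - <<'E'
from h import *
import pickle
w=pickle.load(open("w2.pkl","rb"))
A=fonz(w,304.7,187,.087);B=fonz(w,308,238.3,.087);print(A,B,(A+B)/2,np.linalg.norm(A-B),np.arctan2(*(B-A)[[1,0]]))
E
python3 -m creep '[0.5,-0.001,-0.007,-0.03,-0.01, 0.5,0,0,-0.03,0, 0.5,0,0,-0.018,0, 0.5,0,0,0,0]'
```

```text
[ 0.54848471 -0.23456581  0.087     ] [ 0.58779567 -0.22837915  0.087     ] [ 0.56814019 -0.23147248  0.087     ] 0.03979479551576774 0.15609727366167822
time: 3.4
tool_pos: [0.5752, -0.2295, 0.0947]
tool_rot: [-3.136, 0.018, -3.039]
contact_force: [0.3, 0.2, 0.6]
opening: 0.0458
```

```bash
python3 -m creep '[0.5,-0.006,-0.0015,-0.009,0.02, 0.3,0,0,0,0, 0,0,0,0,0, 0,0,0,0,0, 0,0,0,0,0]' 25;  python3 - <<'E'
from h import *
s=telemetry.observe();print(s["torque"],s["qpos"])
w=read_camera("wrist");cv2.imwrite("pics/w3.png",w["image"][:,:,::-1])
E
```

```text
time: 4.03
tool_pos: [0.5711, -0.2317, 0.0902]
tool_rot: [-3.131, 0.024, -3.017]
contact_force: [-0.0, -5.0, -1.5]
opening: 0.0102
[-0.81525189  0.11054246  0.11257052] [-0.51267086  0.65301406  1.48021778  0.00734684  0.98287243 -2.21236707]
```

View pics/w3.png

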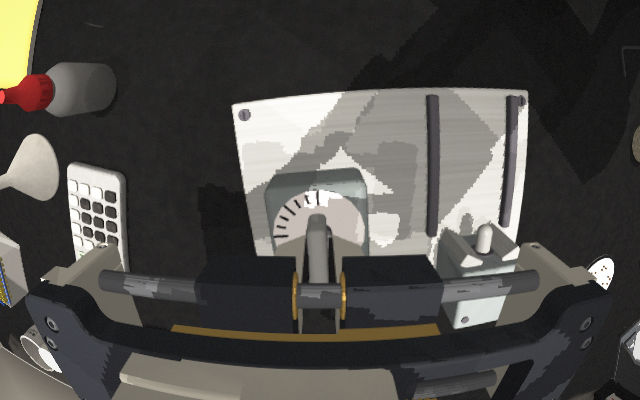

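```bash
python3 -m creep '[0,0,0,0,-0.1, 0,0,0,0,-0.1, 0,0,0,0,-0.1, 0,0,0,0,-0.1, 0,0,0,0,0]' 35;  python3 - <<'E'
from h import *
s=telemetry.observe();print(s["torque"],s["qpos"])
E
```

```text
time: 4.7
tool_pos: [0.5711, -0.2327, 0.0902]
tool_rot: [-3.131, 0.024, 2.855]
contact_force: [-1.1, -0.4, 1.1]
opening: 0.0095
[ 0.18941194 -0.01575564 -0.06084791] [-0.50861218  0.65400593  1.47829139 -0.00640183  0.98340659 -1.78884179]
```

```bash
python3 -m creep '[0,0,0,0,-0.15, 0,0,0,0,-0.15, 0,0,0,0,-0.15, 0,0,0,0,-0.15, 0,0,0,0,-0.15, 0,0,0,0,-0.15, 0,0,0,0,0]';  python3 - <<'E'
from h import *
s=telemetry.observe();print(s["torque"],s["qpos"])
w=read_camera("wrist");cv2.imwrite("pics/w4.png",w["image"][:,:,::-1])
E
```

```text
time: 5.58
tool_pos: [0.5701, -0.2342, 0.0902]
tool_rot: [-3.128, 0.024, 1.944]
contact_force: [-0.7, 0.0, -0.2]
opening: 0.0098
[ 0.00190055 -0.19995584 -0.05491161] [-0.50175652  0.66186367  1.46236581 -0.03031607  1.00776577 -0.85865783]
```

View pics/w4.png

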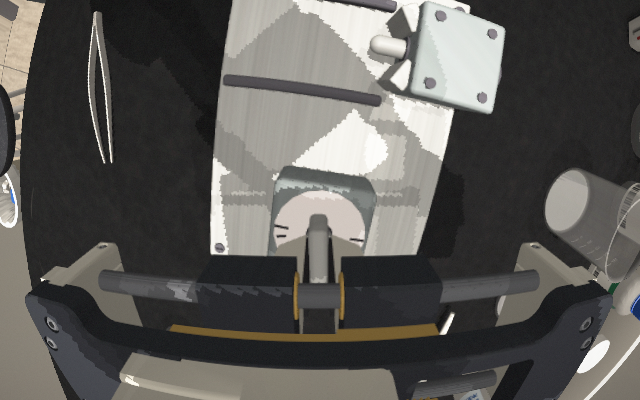

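```bash
python3 -m creep '[0.35,0,0,0,0, 0.35,0,0,0,0, 0.35,-0.001,0.002,0,0, 0,0,0,0,0, 0,0,0,0,0, 0,0,0,0,0]';python3 -m creep '[0,0,0,0,-0.15, 0,0,0,0,-0.15, 0,0,0,0,-0.15, 0,0,0,0,-0.15, 0,0,0,0,-0.15, 0,0,0,0,0]';  python3 - <<'E'
from h import *
s=telemetry.observe();print(s["torque"],s["qpos"])
E
```

```text
time: 6.38
tool_pos: [0.5692, -0.2317, 0.0902]
tool_rot: [-3.128, 0.024, 1.952]
contact_force: [-2.0, -0.8, 0.1]
opening: 0.01
time: 7.12
tool_pos: [0.5695, -0.232, 0.0902]
tool_rot: [-3.13, 0.024, 1.181]
contact_force: [-1.0, 0.3, -0.1]
opening: 0.0094
[-0.05349679  0.02714872 -0.02070987] [-0.49915363  0.6683435   1.44913289 -0.02950628  1.03350067 -0.09382181]
```

```bash
python3 -m creep '[0,0,0,0,-0.15, 0,0,0,0,-0.15, 0,0,0,0,-0.15, 0,0,0,0,-0.15, 0,0,0,0,-0.1, 0,0,0,0,0]';  python3 - <<'E'
from h import *
s=telemetry.observe();print(s["torque"],s["qpos"])
E
```

```text
time: 7.88
tool_pos: [0.5697, -0.2324, 0.0901]
tool_rot: [-3.131, 0.025, 0.482]
contact_force: [-0.8, -1.0, 0.3]
opening: 0.0098
[-0.1731211   0.10432957 -0.02262544] [-0.50474267  0.67425454  1.43710101 -0.01688652  1.05263833  0.5927702 ]
```

```bash
for i in 1; do python3 -m creep '[0,0,0,0,-0.1, 0,0,0,0,-0.1, 0,0,0,0,0]';  python3 -c "
from h import *
s=telemetry.observe();print(s['torque'])"; python3 -m creep '[0,0,0,0,-0.06, 0,0,0,0,-0.06]';  python3 -c "
from h import *
s=telemetry.observe();print(s['torque'])"; done
```

```text
time: 8.25
tool_pos: [0.5697, -0.2325, 0.0902]
tool_rot: [-3.132, 0.025, 0.291]
contact_force: [-0.4, 0.6, 0.5]
opening: 0.0099
[-0.17618589  0.16270836 -0.03467182]
time: 8.5
tool_pos: [0.5697, -0.2326, 0.0901]
tool_rot: [-3.132, 0.025, 0.178]
contact_force: [-0.6, -1.2, -0.3]
opening: 0.0095
[-0.23486738  0.18767711  0.07820757]
```

```bash
python3 -m creep '[0,0,0,0,-0.05, 0,0,0,0,-0.05]';  python3 -c "
from h import *
s=telemetry.observe();print(s['torque'])"; python3 -m creep '[0,0,0,0,-0.06, 0,0,0,0,-0.06]';  python3 -c "
from h import *
s=telemetry.observe();print(s['torque'])"
```

```text
time: 8.75
tool_pos: [0.5697, -0.2326, 0.0902]
tool_rot: [-3.132, 0.025, 0.086]
contact_force: [-1.0, 0.2, 0.1]
opening: 0.0099
[-0.20983297  0.16716083  0.28538879]
time: 9.0
tool_pos: [0.5697, -0.2326, 0.0902]
tool_rot: [-3.133, 0.025, -0.026]
contact_force: [0.3, 0.5, 0.3]
opening: 0.01
[-0.19388499  0.18427417  0.56997266]
```

```bash
python3 -m creep '[0.4,0,0,0,0, 0.4,0,0,0,0, 0.4,0,0,0,0, 0.4,0,0,0.03,0, 0.4,0,0,0.03,0, 0.4,0,0,0.03,0, 0.4,0,0,0.02,0]';  python3 - <<'E'
from h import *
import pickle
s=telemetry.observe();print(s["torque"],s["qpos"])
w=read_camera("wrist");cv2.imwrite("pics/w5.png",w["image"][:,:,::-1])
a=read_camera("scene");b=read_camera("side");pickle.dump((w,a,b),open("c5.pkl","wb"));crop(b["image"],270,140,100,80,7,"d5.png")
E
```

```text
time: 9.88
tool_pos: [0.5683, -0.2319, 0.201]
tool_rot: [-3.13, 0.029, -0.013]
contact_force: [1.0, 0.1, -0.1]
opening: 0.0366
[-0.07713647  0.16000955  0.07153101] [-0.51038889  0.56184084  1.31109608 -0.00379458  1.29967812  1.0742808 ]
```

View pics/w5.png

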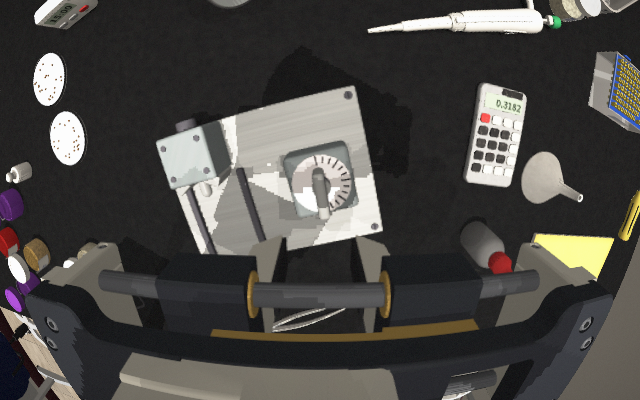

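View pics/d5.png

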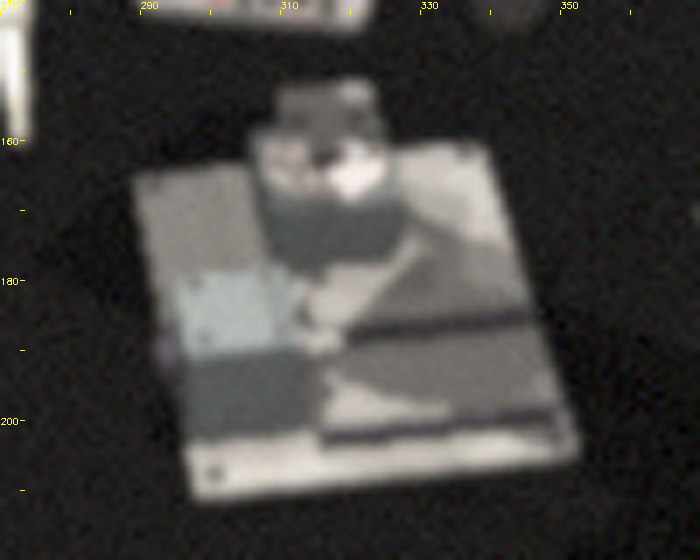

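The camera has turned half round. The wing now sits near (321,192) in the wrist view. I'll measure its angle.

Run:
```python
from h import *
import pickle
w,a,b=pickle.load(open("c5.pkl","rb"))
crop(w["image"],280,135,80,90,6,"w5a.png")
```

```text
(no output)
```

View pics/w5a.png

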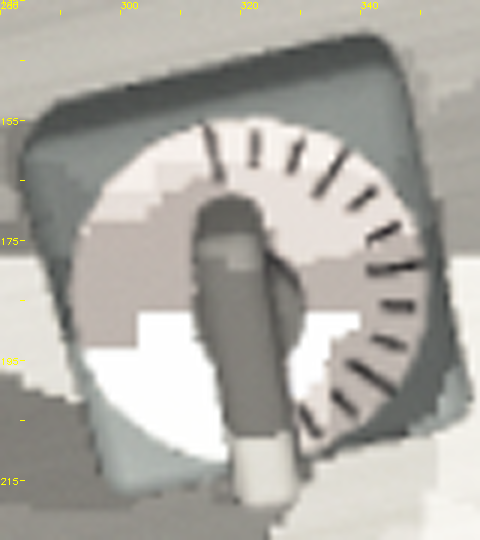

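Run:
```python
from h import *
import pickle
w,a,b=pickle.load(open("c5.pkl","rb"))
A=fonz(w,318,174.2,.087);B=fonz(w,324.5,219.2,.087);print((A+B)/2,np.linalg.norm(A-B),np.arctan2(*(A-B)[[1,0]]))
for n,uv in dict(mm=(0,0)).items(): pass
```

```text
[ 0.57054801 -0.23245646  0.087     ] 0.0401745521660509 0.12573852389903536
```

```bash
python3 -m creep '[1,-0.02,0.03,0,0.06, 1,-0.02,0.05,0,0.06, 1,-0.02,0.055,0,0.06, 1,-0.02,0.055,0,0.05, 1,-0.02,0.055,0,0, 1,-0.02,0.055,0,0, 1,-0.02,0.055,0,0, 1,-0.02,0.055,0,0, 1,-0.02,0.05,0,0, 1,-0.015,0.03,0,0, 1,0,0,0,0]';  python3 - <<'E'
from h import *
import pickle
w=read_camera("wrist");cv2.imwrite("pics/w6.png",w["image"][:,:,::-1]);pickle.dump(w,open("w6.pkl","wb"))
E
```

```text
time: 11.4
tool_pos: [0.3581, 0.2706, 0.1853]
tool_rot: [-3.126, 0.048, 0.228]
contact_force: [0.8, 0.1, -0.2]
opening: 0.0914
```

View pics/w6.png

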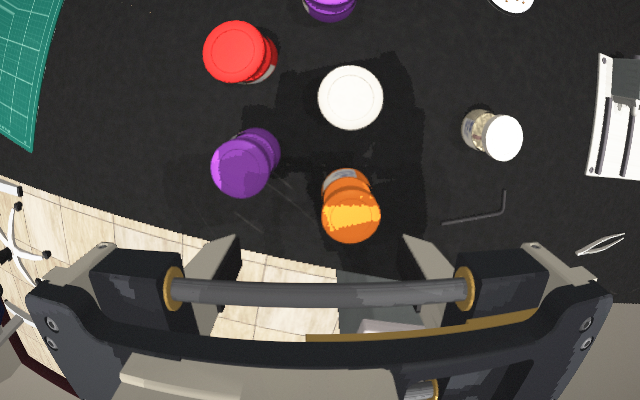

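Run:
```python
from h import *
import pickle
w=pickle.load(open("w6.pkl","rb"))
print(fonz(w,350.5,97.5,.072),fonz(w,505,138,.06),telemetry.observe()["tool_rot"],telemetry.observe()["tool_pos"])
```

```text
[0.44328075 0.26733187 0.072     ] [0.45033597 0.11785006 0.06      ] [-3.12594766  0.0479667   0.22630004] [0.35860946 0.26974908 0.18530823]
```

```bash
python3 -m creep '[1,0.03,-0.001,0,0, 1,0.03,-0.001,0,0, 1,0.024,-0.001,0,0, 1,0,0,-0.03,0, 1,0,0,-0.03,0, 1,0,0,0,0]'
```

```text
time: 12.2
tool_pos: [0.4477, 0.2581, 0.1202]
tool_rot: [-3.129, 0.053, 0.22]
contact_force: [0.6, 0.6, -0.8]
opening: 0.0914
```

```bash
python3 -m creep '[1,-0.0045,0.0085,0,0, 1,0,0,0,0]';python3 -m creep '[1,0,0,-0.03,0, 1,0,0,-0.03,0, 1,0,0,0,0]'
```

```text
time: 12.45
tool_pos: [0.4441, 0.2664, 0.1216]
tool_rot: [-3.129, 0.051, 0.218]
contact_force: [-0.9, 0.1, 0.4]
opening: 0.092
time: 12.82
tool_pos: [0.446, 0.2677, 0.0642]
tool_rot: [-3.128, 0.043, 0.22]
contact_force: [0.5, 0.2, 0.2]
opening: 0.0918
```

```bash
python3 -m creep '[1,-0.003,-0.001,-0.016,0, 1,0,0,0,0, 0.75,0,0,0,0, 0,0,0,0,0, 0,0,0,0,0, 0,0,0,0,0]' 20;python3 - <<'E'
from h import *
w=read_camera("wrist");cv2.imwrite("pics/w7.png",w["image"][:,:,::-1])
E
```

```text
time: 13.58
tool_pos: [0.4469, 0.2687, 0.0549]
tool_rot: [-3.126, 0.032, 0.221]
contact_force: [-0.3, -0.5, -0.0]
opening: 0.0565
```

View pics/w7.png

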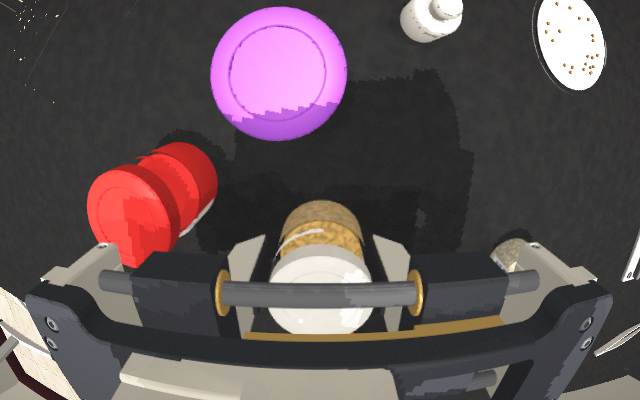

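```bash
python3 -m creep '[0.75,-0.004,-0.001,0,0, 0.75,-0.002,-0.001,-0.006,0, 0.75,0,0,0,0]'
```

```text
time: 14.0
tool_pos: [0.4401, 0.2663, 0.0482]
tool_rot: [-3.126, 0.033, 0.221]
contact_force: [-1.3, -0.8, 0.4]
opening: 0.0684
```

```bash
python3 -m creep '[0.7,0.003,0,0,0, 0.5,0,0,0,0, 0,0,0,0,0, 0,0,0,0,0, 0,0,0,0,0]' 20; python3 -m creep '[0,0,0,0.015,0, 0,0,0,0.02,0, 0,0,0,0.03,0, 0,0,0,0.03,0, 0,0,0,0,0]';python3 - <<'E'
from h import *
import pickle
s=telemetry.observe();print(s["contact_force"],s["torque"])
a=read_camera("scene");b=read_camera("side");crop(a["image"],160,120,120,95,6,"s8.png");crop(b["image"],280,200,130,120,5,"d8.png")
w=read_camera("wrist");cv2.imwrite("pics/w8.png",w["image"][:,:,::-1])
E
```

```text
time: 14.62
tool_pos: [0.4435, 0.2664, 0.0482]
tool_rot: [-3.126, 0.033, 0.221]
contact_force: [0.2, -1.3, -0.4]
opening: 0.0515
time: 15.25
tool_pos: [0.4433, 0.2663, 0.1492]
tool_rot: [-3.126, 0.031, 0.221]
contact_force: [0.9, 0.1, -1.7]
opening: 0.051
[ 0.85342713  0.06090022 -1.72315844] [-0.06362176  0.09517719 -0.04705598]
```

View pics/s8.png

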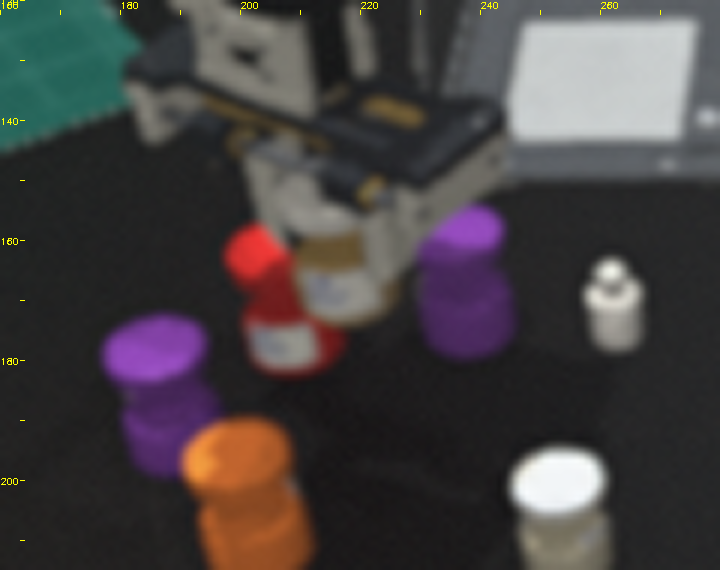

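View pics/d8.png

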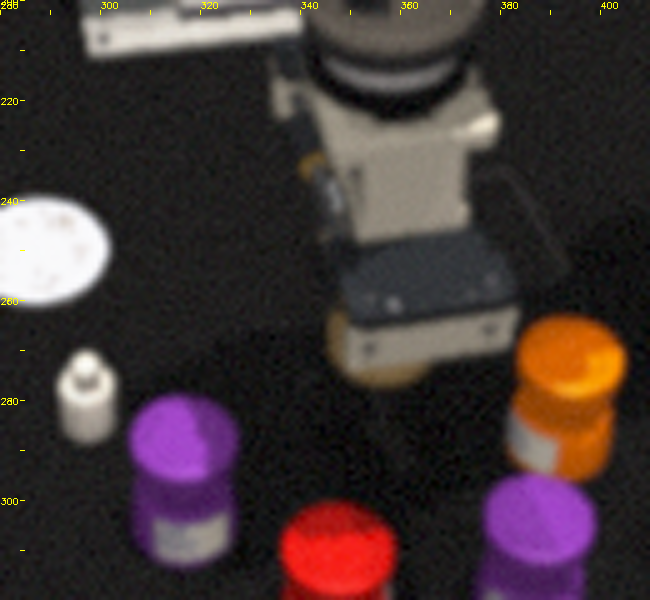

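View pics/w8.png

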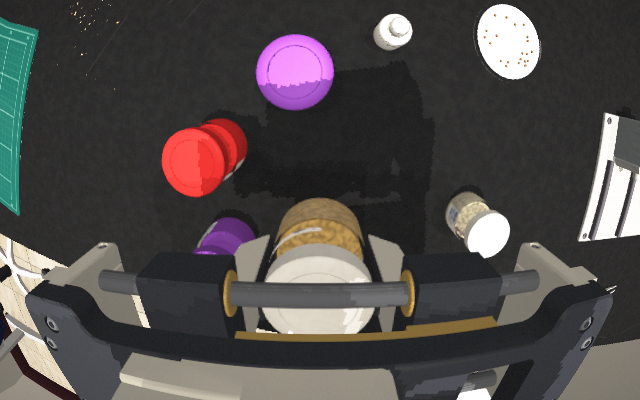

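```bash
python3 -m creep '[0,0.005,-0.03,0.005,0, 0,0.006,-0.04,0.002,0, 0,0.006,-0.04,0.002,0, 0,0.006,-0.04,0.002,0, 0,0.006,-0.04,0.001,0, 0,0.006,-0.04,0.001,0, 0,0.006,-0.04,0.001,0, 0,0.006,-0.04,0.001,0, 0,0.005,-0.03,0,0, 0,0,-0.03,0,0, 0,0,0,0,0]' 25;python3 - <<'E'
from h import *
import pickle
w=read_camera("wrist");cv2.imwrite("pics/w9.png",w["image"][:,:,::-1]);pickle.dump((w,telemetry.observe()),open("w9.pkl","wb"))
E
```

```text
time: 16.77
tool_pos: [0.4862, -0.1158, 0.1469]
tool_rot: [-3.119, 0.064, 0.223]
contact_force: [0.0, -1.1, -1.1]
opening: 0.0512
```

View pics/w9.png

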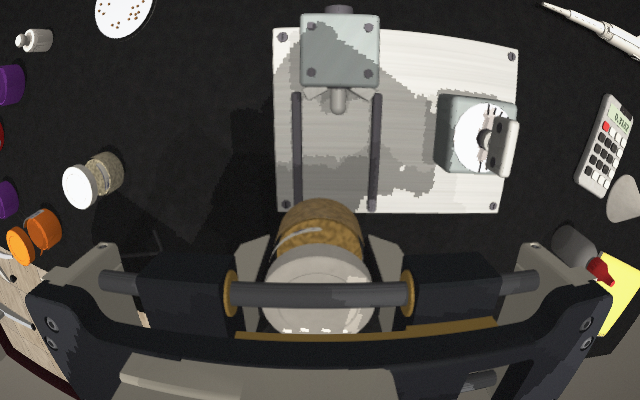

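The jar is held over the front of the channel. The plate corners are near (274,28), (518,50), (498,213) and (278,212), and the plunger tip is near (340,112). I'll refit the station pose from this view.

Run:
```python
from h import *
import pickle
w,s=pickle.load(open("w9.pkl","rb"))
crop(w["image"],265,80,130,140,5,"w9a.png");crop(w["image"],460,30,70,60,6,"w9b.png");crop(w["image"],460,170,70,60,6,"w9c.png");crop(w["image"],260,10,60,60,6,"w9d.png")
x=[cv2.imread(f"pics/w9{k}.png") for k in "bcd"]
H=np.zeros((360,1210,3),np.uint8);o=0
for i in x: H[:i.shape[0],o:o+i.shape[1]]=i;o+=425
cv2.imwrite("pics/w9e.png",H[:,:800]);cv2.imwrite("pics/w9a.png",cv2.imread("pics/w9a.png")[:600])
```

```text
(no output)
```

View pics/w9a.png

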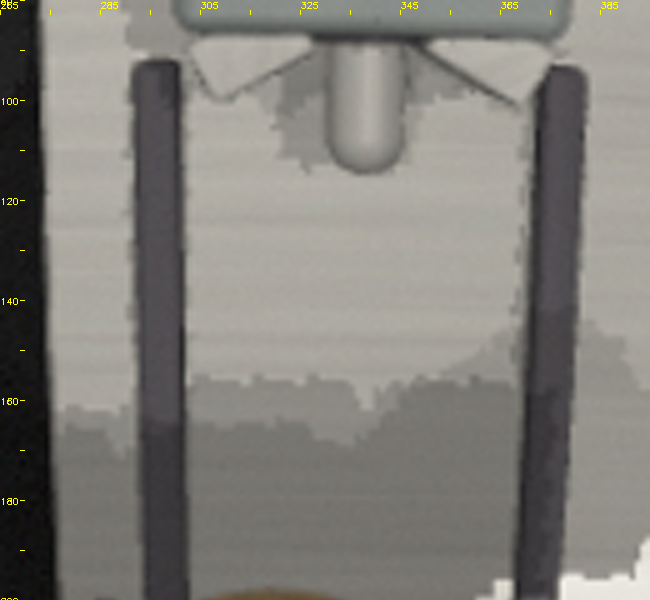

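View pics/w9e.png

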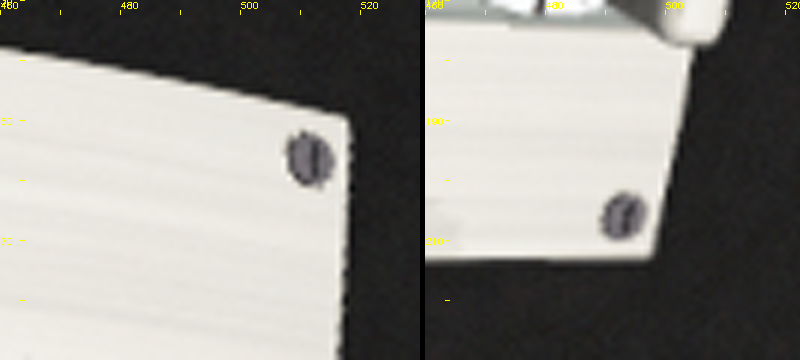

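View pics/w9d.png

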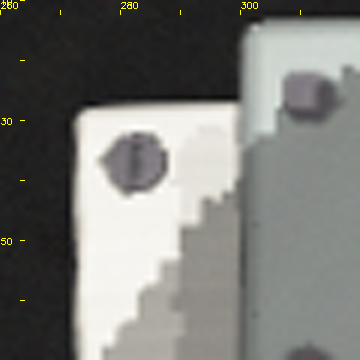

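Run:
```python
from h import *
import pickle
from m import W,P,LS
w,s=pickle.load(open("w9.pkl","rb"))
obs=[(P(1,-1),(518.3,49.8)),(P(-1,-1),(498,213.2)),(P(1,1),(272.8,27.7)),(P(-1,1),(278,212)),((.028,.094,.015),(296.2,92)),((.028,.026,.015),(378.5,93))]
r=LS(lambda p:np.concatenate([fproj(w,W(p,X))-uv for X,uv in obs]),[.55,-.17,.2]);p=r.x
print(p,r.fun.round(1),s["tool_pos"])
for n,X in dict(key=(0,-.06,.074),seat=(.005,.06,.042),m50=(-.05,.06,.006),tip=(.011,.06,.036)).items(): print(n,W(p,X),fproj(w,W(p,X)))
```

```text
[ 0.5565647  -0.173927    0.21894376] [ 1.6 -0.8  0.8  0.8 -0.8 -0.6 -0.8  1.1 -0.2 -0.2  0.1  0.2] [ 0.48593932 -0.11472228  0.14682903]
key [ 0.56959663 -0.23249464  0.074     ] [502.85026882 146.17580388]
seat [ 0.54841342 -0.11427336  0.042     ] [338.41492555 123.67599232]
m50 [ 0.49472641 -0.12621929  0.006     ] [335.69736959 178.6341397 ]
tip [ 0.55427018 -0.11297017  0.036     ] [338.23381144 114.88916929]
```

```bash
python3 -m creep '[0,0.009,-0.0115,0,0, 0,0,0,-0.025,0, 0,0,0,-0.03,0, 0,0,0,0,0]'
```

```text
time: 17.32
tool_pos: [0.497, -0.1249, 0.0899]
tool_rot: [-3.117, 0.064, 0.227]
contact_force: [-0.4, -0.5, -1.3]
opening: 0.0512
```

```bash
python3 -m creep '[0,0,-0.001,-0.015,0, 0,0,0,-0.01,0, 0,0,0,0,0]'
```

```text
time: 17.7
tool_pos: [0.4985, -0.1259, 0.065]
tool_rot: [-3.119, 0.062, 0.229]
contact_force: [-0.2, 0.4, -1.3]
opening: 0.0511
```

```bash
python3 -m creep '[0,0,0,-0.007,0, 0,0,0,0,0]';python3 -m creep '[0,0,0,-0.002,0, 0,0,0,0,0]'; python3 -m creep '[0,0,0,-0.002,0, 0,0,0,0,0]'
python3 - <<'E'
from h import *
w=read_camera("wrist");cv2.imwrite("pics/w10.png",w["image"][:,:,::-1]);a=read_camera("scene");crop(a["image"],270,150,130,100,6,"s10.png")
E
```

```text
time: 17.95
tool_pos: [0.499, -0.1261, 0.0582]
tool_rot: [-3.12, 0.061, 0.229]
contact_force: [0.2, -1.3, -1.5]
opening: 0.0511
time: 18.2
tool_pos: [0.4992, -0.1262, 0.0565]
tool_rot: [-3.12, 0.06, 0.228]
contact_force: [-0.1, -0.1, -0.9]
opening: 0.0513
time: 18.45
tool_pos: [0.4995, -0.1263, 0.0547]
tool_rot: [-3.121, 0.059, 0.228]
contact_force: [0.4, -0.2, -1.3]
opening: 0.0512
```

View pics/w10.png

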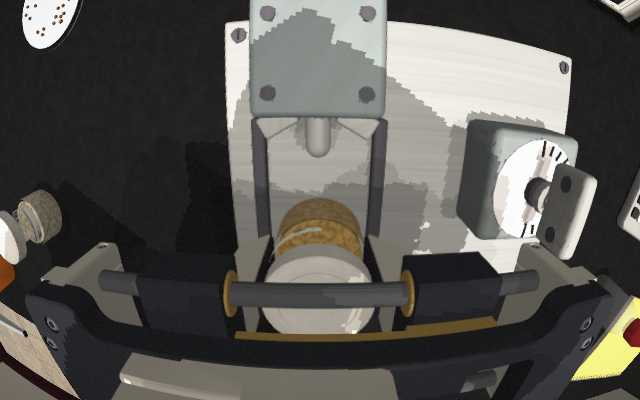

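View pics/s10.png

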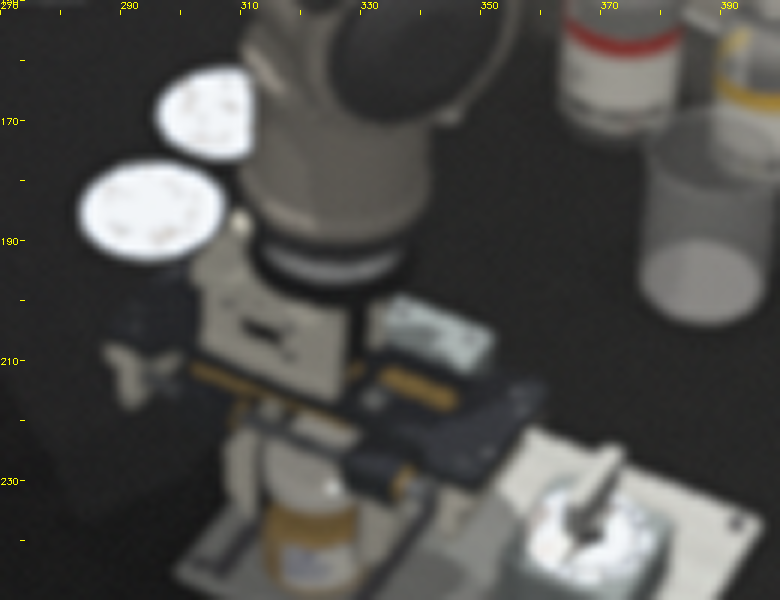

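```bash
python3 -m creep '[0,0,0,-0.002,0, 0,0,0,0,0]';python3 -m creep '[0,0,0,-0.002,0, 0,0,0,0,0]'; python3 -m creep '[0,0,0,-0.001,0, 0,0,0,0,0]'
```

```text
time: 18.8
tool_pos: [0.4993, -0.1265, 0.0547]
tool_rot: [-3.122, 0.059, 0.229]
contact_force: [-0.2, 0.6, -2.0]
opening: 0.0514
time: 19.05
tool_pos: [0.4994, -0.1265, 0.0546]
tool_rot: [-3.122, 0.059, 0.229]
contact_force: [0.6, 0.2, -1.4]
opening: 0.0511
time: 19.3
tool_pos: [0.4993, -0.1266, 0.0544]
tool_rot: [-3.123, 0.059, 0.229]
contact_force: [1.5, 0.2, 0.3]
opening: 0.0512
```

```bash
python3 -m creep '[0.65,0,0,0,0, 0.65,0,0,0,0, 0.65,-0.001,0,-0.001,0, 0,0,0,0,0, 0,0,0,0,0, 0,0,0,0,0]' 30
python3 - <<'E'
from h import *
w=read_camera("wrist");cv2.imwrite("pics/w11.png",w["image"][:,:,::-1])
E
```

```text
time: 20.05
tool_pos: [0.4982, -0.1266, 0.0523]
tool_rot: [-3.122, 0.059, 0.229]
contact_force: [-0.9, -0.1, 0.7]
opening: 0.0511
```

View pics/w11.png

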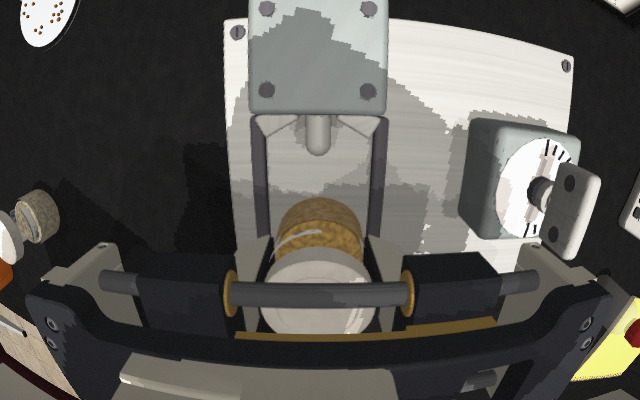

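```bash
python3 -m creep '[0,0.006,0.0023,0,0, 0,0.006,0.0015,0,0, 0,0.006,0.0013,0,0, 0,0.004,0.001,0,0, 0,0,0,0,0]'
python3 - <<'E'
from h import *
def st():
    s=telemetry.observe();d=s["tool_pos"][:2]-[.5566,-.1739];c,n=np.cos(.219),np.sin(.219)
    f=s["contact_force"];print("xs,ys mm",1e3*(c*d[0]+n*d[1]),1e3*(-n*d[0]+c*d[1]),"z",s["tool_pos"][2],"Fs",c*f[0]+n*f[1],-n*f[0]+c*f[1],f[2],s["tool_rot"])
st()
E
cat > st.py <<'E'
from h import *
s=telemetry.observe();d=s["tool_pos"][:2]-[.5566,-.1739];c,n=np.cos(.219),np.sin(.219)
f=s["contact_force"];print("xs,ys mm",(1e3*(c*d[0]+n*d[1])).round(1),(1e3*(-n*d[0]+c*d[1])).round(1),"z",s["tool_pos"][2].round(4),"Fs",np.round([c*f[0]+n*f[1],-n*f[0]+c*f[1],f[2]],1),s["tool_rot"].round(3),s["torque"].round(2),s["time"])
E
```

```text
time: 20.72
tool_pos: [0.522, -0.12, 0.0524]
tool_rot: [-3.122, 0.059, 0.229]
contact_force: [0.5, 0.1, 1.2]
opening: 0.0512
xs,ys mm -22.081966811106376 60.17110371360233 z 0.05235991167814226 Fs 0.4752989143146111 0.02792420708261048 1.1535551101125436 [-3.122166    0.05924902  0.22919873]
```

```bash
python3 -m creep '[0,0.004,0.0009,0,0, 0,0.004,0.0009,0,0, 0,0,0,0,0]'>/dev/null; python3 st.py;  python3 -m creep '[0,0.003,0.0007,0,0, 0,0.003,0.0007,0,0, 0,0,0,0,0]'>/dev/null; python3 st.py
```

```text
xs,ys mm -13.9 60.3 z 0.0524 Fs [-1.1  0.8  0.8] [-3.122  0.06   0.229] [-0.19  0.29  0.04] 21.1
xs,ys mm -10.0 60.3 z 0.0524 Fs [-0.9 -0.6  1.1] [-3.121  0.066  0.229] [-0.18  0.31  0.01] 21.475
```

```bash
python3 -m creep '[0,0.004,0.0009,0,0, 0,0.004,0.0009,0,0]'>/dev/null; python3 st.py;  python3 -m creep '[0,0.004,0.0009,0,0, 0,0.004,0.0009,0,0]'>/dev/null; python3 st.py
python3 - <<'E'
from h import *
w=read_camera("wrist");cv2.imwrite("pics/w12.png",w["image"][:,:,::-1])
E
python3 st.py
```

```text
xs,ys mm -4.7 60.4 z 0.0526 Fs [-9.7 -2.3  6.8] [-3.119  0.073  0.23 ] [-0.72  1.66 -0.08] 21.725
xs,ys mm -0.3 60.4 z 0.0527 Fs [-11.2  -2.    7.5] [-3.118  0.082  0.23 ] [-0.78  1.86 -0.02] 21.975
xs,ys mm 0.1 60.4 z 0.0527 Fs [-10.   -1.3   5.8] [-3.118  0.081  0.23 ] [-0.72  1.74 -0.  ] 22.025
```

View pics/w12.png

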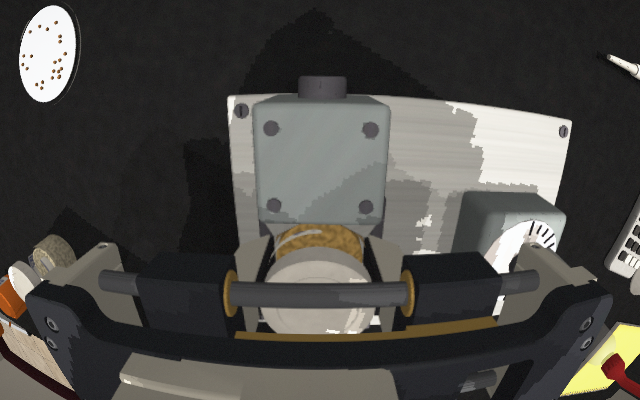

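```bash
python3 -m creep '[0,0.004,0.0008,0,0, 0,0.004,0.0008,0,0]'>/dev/null; python3 st.py;  python3 -m creep '[0,0.004,0.0008,0,0]'>/dev/null; python3 st.py
```

```text
xs,ys mm 3.7 60.3 z 0.0529 Fs [-11.4  -1.7   8.7] [-3.116  0.092  0.231] [-0.76  1.98 -0.02] 22.275
xs,ys mm 5.3 60.3 z 0.053 Fs [-13.2  -2.1   9. ] [-3.114  0.098  0.231] [-0.78  2.41 -0.02] 22.4
```

```bash
python3 -m creep '[0,0.004,0.0008,0,0]'>/dev/null; python3 st.py;  python3 -m creep '[0,0.004,0.0008,0,0]'>/dev/null; python3 st.py
python3 - <<'E'
from h import *
w=read_camera("wrist");crop(w["image"],230,150,180,100,4,"w13.png")
a=read_camera("scene");crop(a["image"],290,170,110,90,7,"s13.png");b=read_camera("side");crop(b["image"],270,130,100,85,7,"d13.png")
E
```

```text
xs,ys mm 5.6 60.4 z 0.053 Fs [-18.5  -2.7  10.9] [-3.113  0.107  0.232] [-1.16  3.04 -0.03] 22.525
xs,ys mm 5.8 60.4 z 0.053 Fs [-17.4  -1.8   9.1] [-3.111  0.116  0.232] [-1.04  2.53  0.08] 22.65
```

View pics/w13.png

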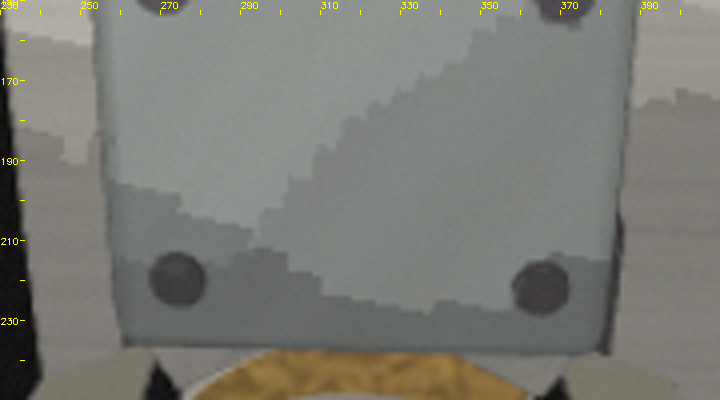

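View pics/s13.png

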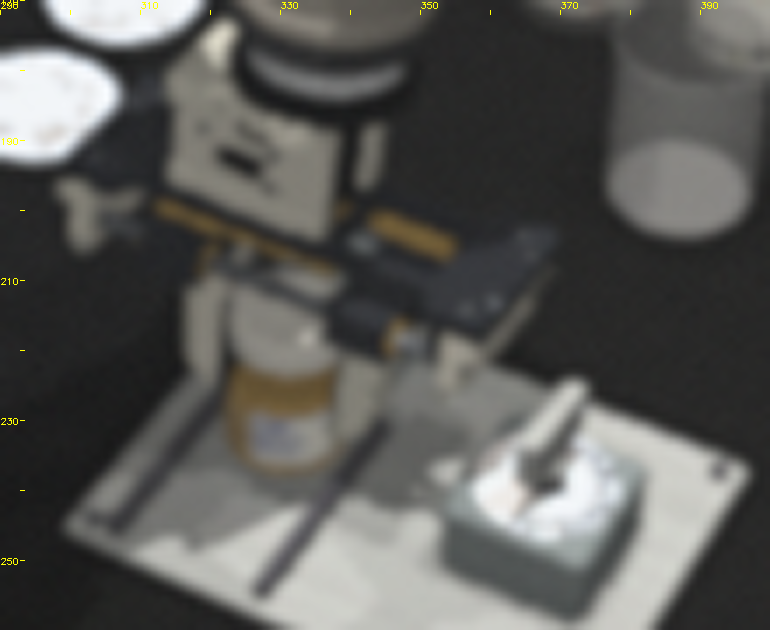

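View pics/d13.png

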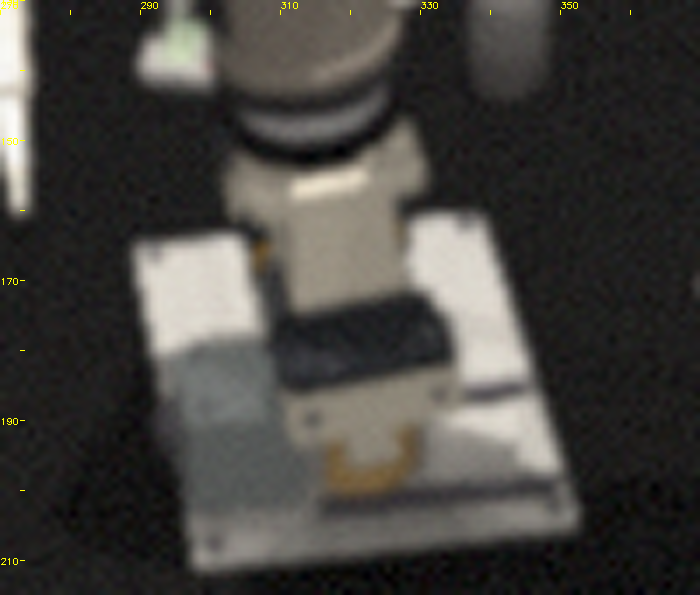

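```bash
python3 - <<'E'
from h import *
w=read_camera("wrist");cv2.imwrite("pics/w14.png",w["image"][:,:,::-1])
a=cv2.imread("pics/w11.png")[180:345,220:420];b=w["image"][180:345,220:420,::-1]
c=np.vstack([a,b]);cv2.imwrite("pics/cmp.png",cv2.resize(np.hstack([a,b]),None,fx=2,fy=2,interpolation=cv2.INTER_CUBIC))
E
python3 st.py
```

```text
xs,ys mm 5.8 60.5 z 0.0529 Fs [-15.7  -2.1  10.8] [-3.111  0.116  0.232] [-1.05  2.72  0.06] 22.85
```

View pics/cmp.png

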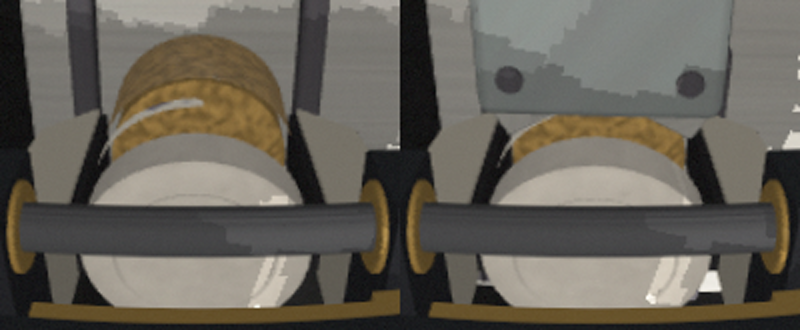

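The tool reached the seat position (xs about 5.8 mm, 16 to 18 N). It pitched about 0.057 rad while pushing, so the jar may be leaning with it. There is plenty of time, so I'll back off, let the jar stand upright, regrip lower near plunger height and push again in fewer rows.

```bash
python3 -m creep '[0,-0.008,-0.0018,0,0, 0,-0.008,-0.0018,0,0, 0,-0.008,-0.0018,0,0, 0,-0.005,-0.001,0,0, 0,0,0,0,0]' >/dev/null; python3 st.py; python3 -m creep '[0.64,0,0,0,0, 0.64,0,0,0,0, 0.64,0,0,0,0]'; python3 st.py
```

```text
xs,ys mm -24.5 60.3 z 0.0531 Fs [-1.4 -0.3 -0. ] [-3.111  0.113  0.231] [-0.1   0.23 -0.03] 23.475
time: 23.85
tool_pos: [0.5201, -0.1202, 0.0529]
tool_rot: [-3.111, 0.113, 0.232]
contact_force: [-0.3, 0.4, 0.2]
opening: 0.0586
xs,ys mm -23.9 60.4 z 0.0529 Fs [-0.2  0.5  0.2] [-3.111  0.113  0.232] [-0.13  0.07  0.01] 23.85
```

```bash
python3 -m creep '[0.64,0,0,-0.008,0, 0.64,0,0,0,0]' >/dev/null; python3 st.py
python3 - <<'E'
from h import *
w=read_camera("wrist");cv2.imwrite("pics/w15.png",w["image"][:,:,::-1])
E
```

```text
xs,ys mm -23.9 60.5 z 0.0442 Fs [ 0.2 -0.2 -0.1] [-3.111  0.113  0.232] [-0.03  0.14  0.01] 24.1
```

View pics/w15.png

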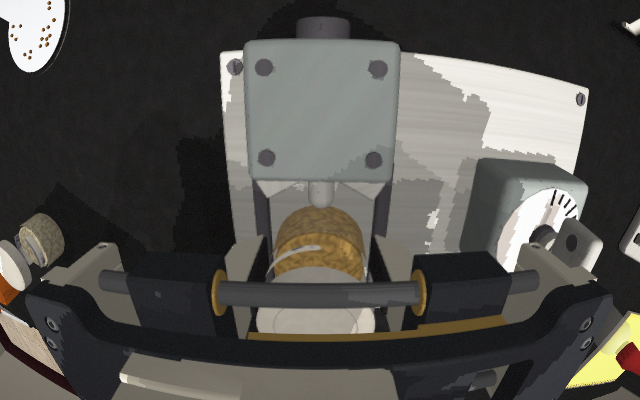

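```bash
python3 -m creep '[0,0,0,0,0, 0,0,0,0,0, 0,0,0,0,0]' 28 ; python3 st.py; python3 -m creep '[0,0.008,0.0018,0,0, 0,0.008,0.0018,0,0, 0,0.008,0.0018,0,0]' >/dev/null; python3 st.py
```

```text
time: 24.52
tool_pos: [0.5205, -0.1202, 0.0446]
tool_rot: [-3.112, 0.112, 0.232]
contact_force: [0.1, 0.8, -0.6]
opening: 0.0513
xs,ys mm -23.5 60.2 z 0.0446 Fs [ 0.3  0.7 -0.6] [-3.112  0.112  0.232] [-0.05  0.1  -0.01] 24.525
xs,ys mm 0.6 60.4 z 0.0446 Fs [-8.2 -1.   4.1] [-3.111  0.116  0.232] [-0.59  1.23  0.01] 24.9
```

Only 0.004 rad of pitch crept in this time. Now the last few millimetres.

```bash
python3 -m creep '[0,0.006,0.0013,0,0]' >/dev/null; python3 st.py;python3 -m creep '[0,0.004,0.0009,0,0]' >/dev/null; python3 st.py
```

```text
xs,ys mm 5.8 60.4 z 0.0445 Fs [-10.4  -1.8   5.1] [-3.11   0.12   0.232] [-0.69  1.58 -0.01] 25.025
xs,ys mm 8.4 60.4 z 0.0445 Fs [-17.3  -1.2   8. ] [-3.109  0.125  0.233] [-1.24  2.66  0.13] 25.15
```

```bash
python3 -m creep '[0,0.004,0.0009,0,0]' >/dev/null; python3 st.py
python3 - <<'E'
from h import *
w=read_camera("wrist");cv2.imwrite("pics/w16.png",w["image"][:,:,::-1]);crop(w["image"],230,190,180,150,4,"w16a.png")
a=read_camera("scene");crop(a["image"],290,170,110,90,7,"s16.png")
E
python3 st.py
```

```text
xs,ys mm 8.6 60.5 z 0.0445 Fs [-22.2  -2.9  11.1] [-3.108  0.136  0.234] [-1.63  3.34  0.24] 25.275
xs,ys mm 8.6 60.5 z 0.0445 Fs [-17.8  -2.1  10.3] [-3.108  0.136  0.234] [-1.32  2.78  0.18] 25.375
```

View pics/w16a.png

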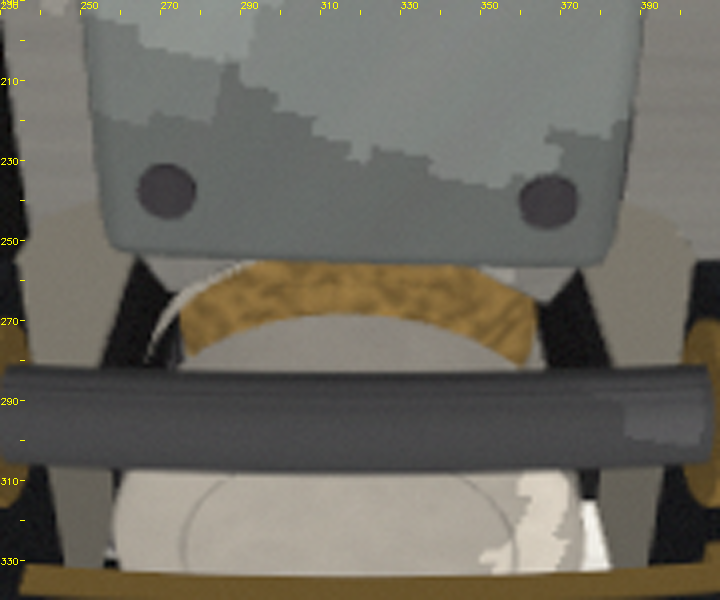

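View pics/s16.png

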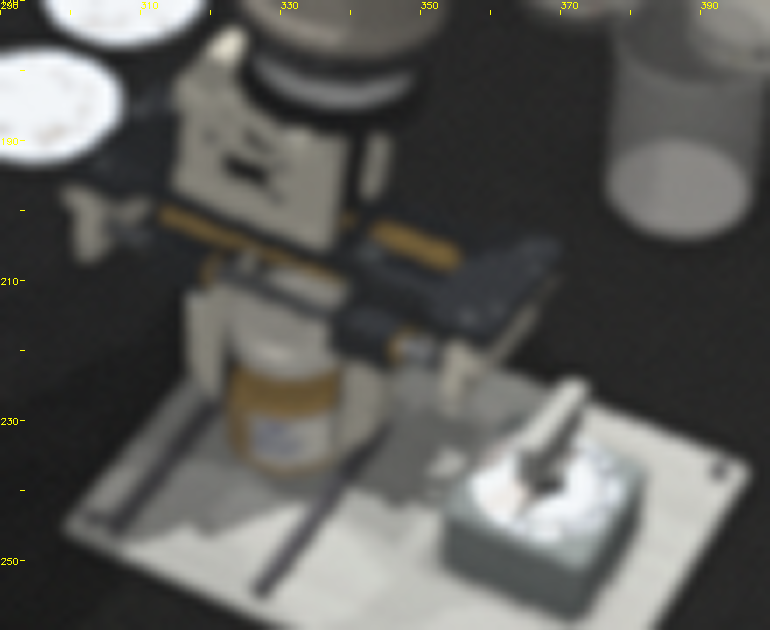

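```bash
python3 - <<'E'
from h import *
import pickle
from m import W,P,obs,a
p=[.5566,-.1739,.219]
off=np.mean([uv-proj(c,W(p,X)) for c,X,uv in obs if c is a],axis=0);print("off",off)
t=np.linspace(0,6.28,200)
for x in (.0,.005,-.005):
    q=np.array([proj(a,W(p,(x+.026*np.cos(k),.06+.026*np.sin(k),.006))) for k in t])+off
    i=q[:,1].argmax();print(x,"bottom",q[i],"left",q[:,0].min(),"right",q[:,0].max())
# wrist: top edge of lid etc
w=read_camera("wrist")
for x in (0,.005):
  for z,r in((.078,.026),):
    q=np.array([fproj(w,W(p,(x+r*np.cos(k),.06+r*np.sin(k),z))) for k in t]);print(x,"lid top edge v",q[:,1].min(),"u",q[:,0].min(),q[:,0].max())
  q=np.array([fproj(w,W(p,(x+.026*np.cos(k),.06+.026*np.sin(k),.065))) for k in t]);print("lid lower rim v",q[:,1].min())
print(fproj(w,W(p,(.033,.06,.062))))
E
python3 st.py
```

```text
off [0.56539298 1.870016  ]
0.0 bottom [330.36119257 240.33501224] left 321.5051340740589 right 339.13545318664035
0.005 bottom [331.20497225 239.23149034] left 322.35777736175567 right 339.94597183150535
-0.005 bottom [329.51321656 241.44402222] left 320.6482077846147 right 338.3209605465876
0 lid top edge v 299.7018523363697 u 257.9683701717855 376.95657661311714
lid lower rim v 277.94284376152575
0.005 lid top edge v 290.25623605177793 u 256.6065121149639 378.55070421136884
lid lower rim v 268.6475030392793
[319.32054693 260.34846242]
xs,ys mm 8.6 60.5 z 0.0445 Fs [-17.7  -2.2   9. ] [-3.108  0.136  0.234] [-1.27  2.75  0.17] 25.425
```

Run:
```python
from h import *
import pickle
from m import W
p=[.5566,-.1739,.219]
w,s=pickle.load(open("w9.pkl","rb"))
print(fproj(w,W(p,(.033,.06,.062))),"obs v ~86.5 (edge 30-38 in crop)")
w=read_camera("wrist")
# screws & corners of the housing now: bottom corners
for X in ((.033,.087,.062),(.033,.033,.062),(.095,.087,.062),(.095,.033,.062)): print(X,fproj(w,W(p,X)))
cv2.imwrite("pics/w17.png",w["image"][:,:,::-1])
```

```text
[340.12162414  86.85193377] obs v ~86.5 (edge 30-38 in crop)
(0.033, 0.087, 0.062) [254.66262855 257.52056268]
(0.033, 0.033, 0.062) [384.502988 261.296296]
(0.095, 0.087, 0.062) [241.33340721 105.87734105]
(0.095, 0.033, 0.062) [402.72207634 108.7951647 ]
```

View pics/w17.png

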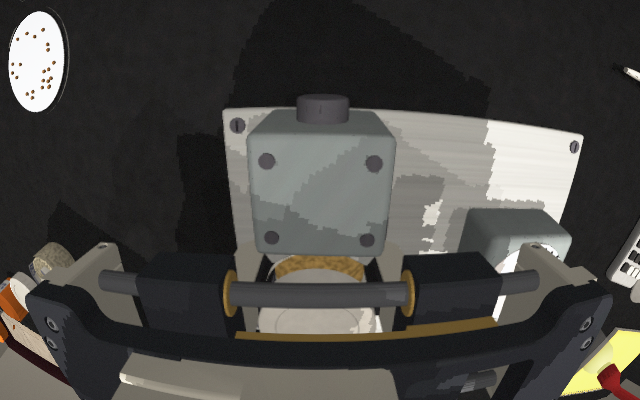

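```bash
python3 st.py; python3 -c "
from cell import workorder
print(workorder.hand_in())"; python3 st.py
```

```text
xs,ys mm 8.6 60.5 z 0.0445 Fs [-18.4  -1.7   9.3] [-3.108  0.135  0.234] [-1.26  2.73  0.22] 25.475
the job is handed in; nothing more can be done
None
the job is handed in; nothing more can be done
```

The timer is wound to its stop, and the large jar is held pressed home against the V-stop. I handed the job in at about 25.5 s of the 69 s; no verdict was reported.

- **Winding:** I turned the key clockwise in part turns, regripping once on the way. The torque then rose to about 0.57 N m as I kept turning. From the wrist camera the wing stands at about 3.2 rad, which matches the hard stop.
- **Jar, first push:** it reached the stop, but the tool had pitched about 0.06 rad and the jar was probably leaning with it. I backed off, let it stand upright and regripped it lower, near plunger height.
- **Jar, second push:** the jar stopped dead with a peak of about 22 N. It was steady at about 18 N at hand-in, with a 28 N grip.

**Last checks**
- The wrist camera saw the lid rim at row 268, against 268.6 predicted for a home, upright jar.
- The scene camera put the jar's base 1.6 px from the predicted spot, the same place as after the first push.
- Tool position disagreed with this: at the end it read 8.6 mm along the push axis, against 5 mm for the seat. I put that down to the jar sitting a few millimetres off-centre in the jaws after the regrip, because the first push stalled at 5.8 mm.
- The plunger's travel itself could not be read.
- The tool was still tilted about 0.13 rad at the end.
- I did not move or touch the small jar, weight, dropper, beaker or coloured jars. I saw no sign of any having shifted, but did not measure each one again.

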